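# Find the filled canister by heft and complete the row

## Task

Three look-alike steel canisters lean in the angled rest: two are empty shells, one is filled with shot and much heavier, which only their weight tells. Find the filled one by hefting and stand it upright in the middle of the gap in the row, on the sprung plate that sinks under it, setting it down gently without shoving its neighbours. Never leave an empty one standing there: the empty ones must end leaning in the rest where they were; leave everything else alone.

Things in the scene. Friction and masses are not known exactly. Their poses are not given: they have to be found in the camera images.
- canister_a: capped plain steel cylinder, 50 mm diameter, 120 mm long, like all the others. Origin: centre of its underside; z axis: along it to its cap. Starts in the rest, leaning 35 deg (0.61 rad) from vertical, cap towards the robot (the rest's -x). Either an empty shell of about 0.3 kg or the shot-filled one of about 0.85 kg; it cannot be seen which. Grip it in its top 35 mm.
- canister_b: capped plain steel cylinder, 50 mm diameter, 120 mm long, like all the others. Origin: centre of its underside; z axis: along it to its cap. Starts in the rest, leaning 35 deg (0.61 rad) from vertical, cap towards the robot (the rest's -x). Either an empty shell of about 0.3 kg or the shot-filled one of about 0.85 kg; it cannot be seen which. Grip it in its top 35 mm.
- canister_c: capped plain steel cylinder, 50 mm diameter, 120 mm long, like all the others. Origin: centre of its underside; z axis: along it to its cap. Starts in the rest, leaning 35 deg (0.61 rad) from vertical, cap towards the robot (the rest's -x). Either an empty shell of about 0.3 kg or the shot-filled one of about 0.85 kg; it cannot be seen which. Grip it in its top 35 mm.
- rest: angled rest, 310 mm wide (y), 130 mm deep (x, away from the robot), origin centre of underside. A seated canister's underside centre is at x 20, y -100, 0 or 100, z 40 mm in this frame. A sloping plate under it (robot side) reaches 83 mm up along it; round 10 mm bars flank its lowest 50 mm. Lifted along its axis it rubs on the plate; straight up it is free.
- lane: fixed aluminium tray, the lane, 310 mm long (its x, roughly away from the robot), 78 mm wide, origin centre of its underside on the table; floor 10 mm above the table, side walls 22 mm above the table with 68 mm between them. Four places in line, 72 mm apart (x -108, -36, 36, 108 mm), three are taken.
- gap: the one empty place in the lane. Origin: its centre, at the height of the lane's floor (10 mm above the table), z up. A round sprung aluminium plate, 48 mm across, stands 10 mm proud of the floor here; it sinks flush with the floor under the weight of the filled canister (6 N) and stays up under an empty one.
- plate (a joint): travel of the sprung plate in the empty place: 0 up (top 10 mm above the lane's floor), 0.010 m fully sunk (top flush with the lane's floor)
- standing_1: steel canister of the same shape (50 mm diameter, 120 mm tall, about 0.85 kg) that already stands in the lane. Origin: centre of its underside, z up.
- standing_2: steel canister of the same shape (50 mm diameter, 120 mm tall, about 0.85 kg) that already stands in the lane. Origin: centre of its underside, z up.
- standing_3: steel canister of the same shape (50 mm diameter, 120 mm tall, about 0.85 kg) that already stands in the lane. Origin: centre of its underside, z up.
- dropper: bystander, leave alone: white plastic bottle, 44 mm diameter, 90 mm tall. Origin: centre of its underside.
- disc_weight: bystander, leave alone: steel disc weight with a knob, 68 mm diameter, 50 mm tall. Origin: centre of its underside.
- screwdriver: bystander, leave alone: screwdriver lying down, 170 mm long. Origin at its middle, on the table side.
- block_case: bystander, leave alone: small wooden case, 75 x 110 x 35 mm. Origin: centre of its underside.
- yellow_box: bystander, leave alone: flat yellow box, 70 x 100 x 22 mm. Origin: centre of its underside.
- ballast: bystander, leave alone: red weight with a knob, 72 mm diameter, 90 mm tall. Origin: centre of its underside.
Not all that is in view belongs to the job. What is shaped like the canister_c but blue or turquoise is not meant.

How it is judged:
By the outcome, as a careful person would: the job done as asked, in the order asked, and still so for the second after the job is handed in, with the robot touching nothing.
It also fails if it takes over 64 s, if anything falls off the work surface, if the arm or the gripper's body presses on something with over 40 N, if the wrist force passes 120 N, or if a joint passes its speed limit or range.

## Robot

A 6-joint arm with a two-finger parallel gripper is mounted at the origin on the work surface. World frame = base frame: x ahead of the robot, y to its left, z up, the work surface at z = 0. Lengths are in m, angles in rad, forces in N, time in s.
With the tool pointing down it reaches from about 0.225 to 0.875 m from the base axis. Payload 3.4 kg.
Tool frame: the origin (TCP) lies at the very end of the fingers, on their centre line; the grasp point (between the pads) lies 19 mm behind it (manip.tcp_to_grasp is the distance from the TCP to the grasp point, in m); z points along the fingers, y is the line along which they close (so a half turn about z gives the same grasp; the last joint's range is limited). The gripper opens to 85 mm and grips with 20 to 120 N. Pads are 22 mm wide; open, the fingers measure 114 mm over their backs; the gripper's body (76 mm by 85 mm) begins 54 mm behind the grasp point. The pads swing forward as they close: fully open they stand 13 mm farther back than shut.
Start: joints at [1.186, 0.276, 1.505, -0, 1.361, -0.121], TCP at [0.15, 0.555, 0.231] pointing down, gripper open.
Joint ranges: [-2.89, 2.89], [-0.75, 2.08], [0.22, 2.7], [-1.18, 4.32], [0.11, 2.71], [-2.7, 2.7]. Speed limits (rad/s): [2.57, 2.57, 3.14, 3.14, 3.14, 3.14].

## Interface

Orientations are given as a unit quaternion [w, x, y, z].
In Python, from rig import status, get_image, job, manip gives the robot as it stands.
- The arm moves only by the tool apply_moves, never from a script. Its arguments are lists of equal length, an entry for each row: "xyz": the shift along the tool's x, y, z each as a share of 0.3 m, from -1 to 1, a list of three; "rot": the turn, a rotation vector about the tool's x, y, z each as a share of 60 degrees, from -1 to 1, a list of three; "hand": the opening, from -1 (shut) to 1 (fully open). A call has 1 to 8 rows; each row shifts and turns the commanded pose from where the row before left it, along the tool's axes as they then stand; what a row does not reach is not made up. A row lasts 1/8 s, in which the tool goes at most 62.5 mm and 10.7 degrees, less where a joint would pass 70% of its speed; a pose out of reach is approached as far as the arm can. A call with a number of a shift or a turn outside -1 to 1 is refused whole. A call with a gripper value outside its range is refused whole. The fingers move at their own pace and stop on an object; "force" is the grip in N (left out, the last holds). Time passes only in rows, so rows that do not move let the fingers close. It gives the time, the measured TCP pose, the force, the opening and the grip force at its end, in the units of the state.
- status.get_state(): the state, without advancing time (a new reading comes with each control period).
- get_image(name): name is "scene" or "top" or "wrist"; returns a dict with "pixels" (400x640x3 uint8, red, green, blue), "fovy" (degrees; the focal length in pixels is half the picture's height over the tangent of half this angle, whatever the lens; pixels are square), "cx", "cy" (the principal point, pixels), "origin" and "orientation" of the camera in the world; the wrist camera has in their place "tool_from_camera" (4x4, takes a point from camera to tool coordinates, whose origin is the TCP and whose axes are the flange's). Camera axes: x right, y down, z forward; pixel columns grow to the right and rows downward; lengths in m; the calibration is good to about 2 mm. The wrist camera is an equidistant fisheye: a pixel r from the principal point sees the ray r / f radians off the axis. A picture is of the moment at which its call begins: read the wrist's pose just before it. There is no depth.
- job.sign_off(): hands the job in; it is judged then, once.
The state is a dict: "clock": time; "qpos": joint angles; "qd": joint speeds; "effort": joint torques, N m; "position": TCP position; "ee_rot": TCP orientation; "contact_force": force on the tool from outside, world axes, zero at the start; "moment": the same for the moment, N m; "width": finger opening in m; "gripper_force": force on a finger pad.
Only numpy, scipy, OpenCV 4.12 (cv2) and the standard library are available. Lean on these libraries where they do the work, as an engineer would, in place of code of your own. Each camera call takes 0.05 s, during which the arm holds its last target. There are 200 camera calls.

## Working session

There is one attempt and no reset: what is moved stays moved. The work goes in short steps, Python scripts to look and compute and a tool call to move; the robot and the scene stay as the last step left them, time stands still between calls to the robot, and variables do not carry over. Pictures are saved under pics/ and viewed, at most 10 in all, crops included, and the job is handed in when it is done.

Besides the shell and the picture viewer there is one more tool, called after ">>>" by a JSON object that holds its "name" and its "arguments", one argument or row to a line. apply_moves: Moves the arm, as the interface text tells. Its arguments: {"type":"object","properties":{"xyz":{"type":"array","items":{"type":"array","items":{"type":"number","minimum":-1,"maximum":1}}},"rot":{"type":"array","items":{"type":"array","items":{"type":"number","minimum":-1,"maximum":1}}},"hand":{"type":"array","items":{"type":"number"}},"force":{"type":"number"}},"required":["xyz","rot","hand"]}

```bash
mkdir -p pics; ls; python3 - <<'E'
from rig import status,get_image,job,manip
import cv2,numpy as np
print(status.get_state())
for n in("scene","top","wrist"):
    d=get_image(n); cv2.imwrite(f"pics/{n}0.png",d["pixels"][:,:,::-1])
    print(n,{k:(np.round(v,4).tolist() if k!="pixels" else 0) for k,v in d.items()})
a=[cv2.imread(f"pics/{n}0.png") for n in("scene","top")]
E
```

```text
pics
{'clock': 0.0, 'qpos': array([ 1.18602743e+00,  2.76539835e-01,  1.50612106e+00, -1.12868169e-05,
        1.36070671e+00, -1.20936752e-01]), 'qd': array([0.00070311, 0.0017006 , 0.00046765, 0.00183138, 0.00056935,
       0.00027366]), 'effort': array([-4.06329837e-04, -4.16780519e+01, -2.45801336e+01, -2.06949803e-04,
        1.12537615e-02,  9.42892399e-06]), 'position': array([0.14972303, 0.55461526, 0.23047598]), 'ee_rot': array([-2.16675274e-04,  1.31532586e-01,  9.91311450e-01, -8.60640219e-04]), 'contact_force': array([0.54697135, 0.22854844, 0.17626168]), 'moment': array([ 0.00625218, -0.01611201,  0.0097185 ]), 'gripper_force': 0.0, 'width': 0.08547305764602355}
scene {'pixels': 0, 'fovy': 43.9613, 'cx': 325.0588, 'cy': 198.1897, 'origin': [1.4508, 0.3796, 0.9259], 'orientation': [-0.2369, 0.5283, 0.7367, -0.3495]}
top {'pixels': 0, 'fovy': 46.0228, 'cx': 321.7346, 'cy': 196.8433, 'origin': [0.2408, 0.0244, 1.2576], 'orientation': [0.0592, -0.7028, 0.706, -0.064]}
wrist {'pixels': 0, 'fovy': 65.7065, 'cx': 320.7827, 'cy': 197.0612, 'tool_from_camera': [[-0.0003, -0.9483, -0.3175, 0.083], [1.0, -0.0003, 0.0002, -0.001], [-0.0003, -0.3175, 0.9483, -0.1434], [0.0, 0.0, 0.0, 1.0]]}
```

View pics/top0.png

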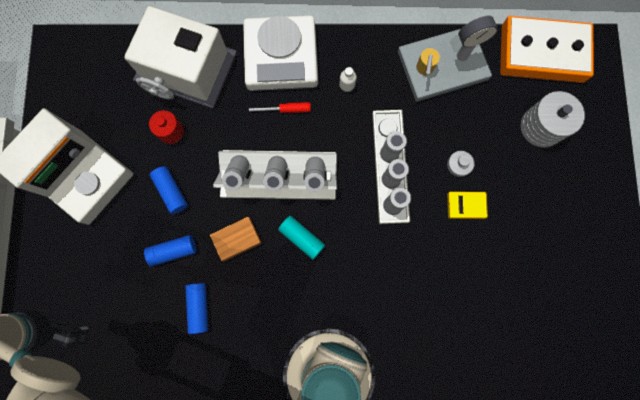

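View pics/scene0.png

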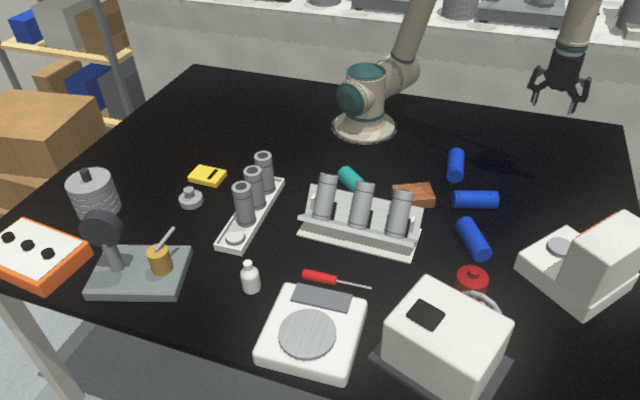

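The top view shows the rest with three canisters around (277,175). The lane is at (393,165), with the gap plate at its far end (388,127). I'll zoom in on both for measurement.

```bash
python3 - <<'E'
import cv2,numpy as np
a=cv2.imread("pics/top0.png")[100:235,205:425]; 
b=cv2.imread("pics/scene0.png")[140:265,205:435]
cv2.imwrite("pics/topz.png",cv2.resize(a,None,fx=3.6,fy=3.6,interpolation=cv2.INTER_CUBIC))
cv2.imwrite("pics/scenez.png",cv2.resize(b,None,fx=3.4,fy=3.4,interpolation=cv2.INTER_CUBIC))
E
```

```text
(no output)
```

View pics/topz.png

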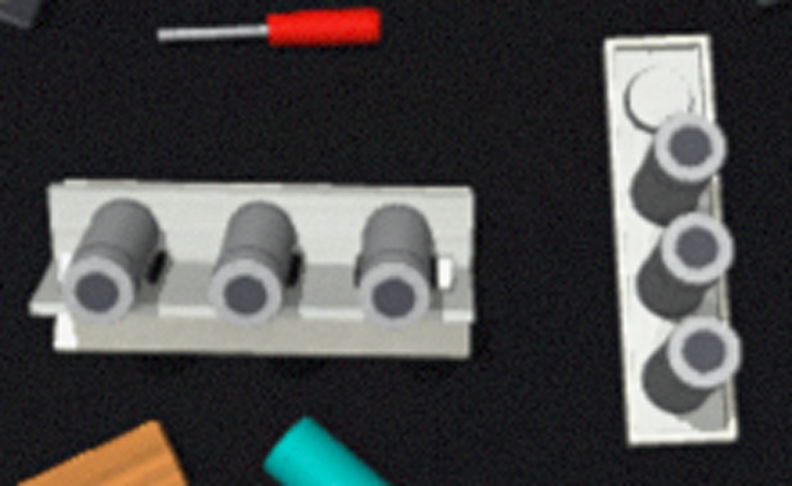

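View pics/scenez.png

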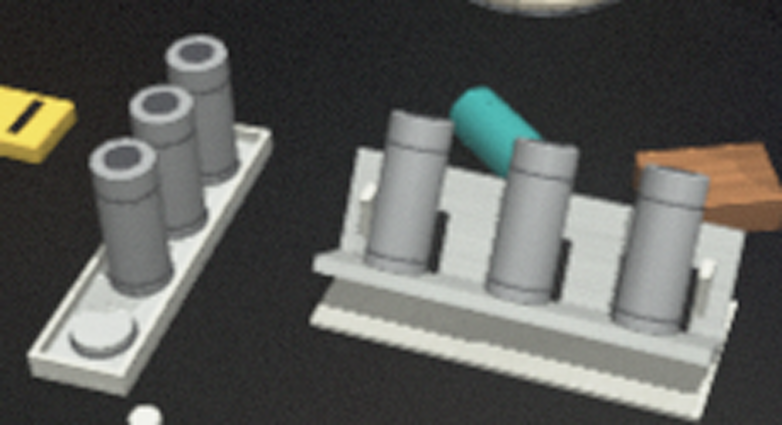

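Topz shows rest cap centres at zoom pixels (98,292), (246,294) and (393,296), the plate at (660,98), and lane caps at (690,147), (697,248) and (703,352). In scenez the same caps are near (676,174), (545,147) and (421,118), with the plate at (103,328). Next I'll triangulate these points.

```bash
cat > h.py <<'E'
import numpy as np,cv2
from scipy.spatial.transform import Rotation as R
from scipy.optimize import least_squares
q2R=lambda q:R.from_quat([q[1],q[2],q[3],q[0]]).as_matrix()
cams=dict(top=(46.0228,321.7346,196.8433,[0.2408,0.0244,1.2576],[0.0592,-0.7028,0.706,-0.064]),
 scene=(43.9613,325.0588,198.1897,[1.4508,0.3796,0.9259],[-0.2369,0.5283,0.7367,-0.3495]))
def proj(n,P):
    f,cx,cy,o,q=cams[n]; f=200/np.tan(np.radians(f)/2)
    c=(np.atleast_2d(P)-o)@(q2R(np.array(q)/np.linalg.norm(q)))
    return np.c_[cx+f*c[:,0]/c[:,2],cy+f*c[:,1]/c[:,2]]
tz=lambda u,v:(205+(u+.5)/3.6-.5,100+(v+.5)/3.6-.5)
sz=lambda u,v:(205+(u+.5)/3.4-.5,140+(v+.5)/3.4-.5)
def tri(a,b):
    r=least_squares(lambda P:np.r_[proj("top",P)[0]-a,proj("scene",P)[0]-b],[.5,0,.1]); return r.x,np.abs(r.fun).max()
E
python3 - <<'E'
from h import *
for n,a,b in [("far",(690,147),(124,157)),("mid",(697,248),(163,103)),("near",(703,352),(197,51)),("plate",(660,98),(103,328)),("capL",(98,292),(675,174)),("capM",(246,294),(546,147)),("capR",(393,296),(421,118))]:
    P,e=tri(tz(*a),sz(*b)); print(n,P.round(4),round(e,2))
for n,c in [("far",((610,42),(708,38),(735,438),(630,441)))]:
  pass
E
```

```text
far [ 0.5815 -0.1706  0.1294] 0.23
mid [ 0.5098 -0.1727  0.1291] 0.07
near [ 0.4377 -0.175   0.1304] 0.49
plate [ 0.6545 -0.1684  0.0164] 0.19
capL [0.4797 0.2332 0.1348] 0.64
capM [0.4779 0.1336 0.1347] 0.5
capR [0.4758 0.0337 0.1374] 0.74
```

```bash
cat >> h.py <<'E'
def tool(tilt_deg,yaw_deg):
    t=np.radians(tilt_deg);c,s=np.cos(t),np.sin(t)
    return R.from_euler('z',yaw_deg,degrees=True).as_matrix()@np.array([[-c,0,s],[0,1,0],[-s,0,-c]])
def rows(p,Rt,N=None,vmax=.03,wmax=8):
    from rig import status
    s=status.get_state(); R0=q2R(s["ee_rot"]); pr=R0.T@(np.array(p)-s["position"]); r=R.from_matrix(R0.T@Rt).as_rotvec()
    N=N or int(max(np.ceil(np.linalg.norm(pr)/vmax),np.ceil(np.degrees(np.linalg.norm(r))/wmax),1))
    S=sum(R.from_rotvec(r*k/N).as_matrix() for k in range(N))
    d=np.linalg.solve(S,pr)
    print("N",N,"xyz",(d/.3).round(3).tolist(),"rot",(r/N/np.radians(60)).round(3).tolist())
CAP={"L":[.4797,.2332,.1375],"M":[.4779,.1336,.1375],"R":[.4758,.0337,.1375]}
TR=tool(35,-1.1)
E
python3 -c "
from h import *
rows(np.array(CAP['L'])-TR[:,2]*.09,TR,vmax=.04)"
```

```text
N 11 xyz [-0.095, -0.083, 0.032] rot [-0.007, -0.053, -0.021]
```

>>> {"name": "apply_moves", "arguments": {
  "xyz": [
    [-0.095,-0.083,0.032],
    [-0.095,-0.083,0.032],
    [-0.095,-0.083,0.032],
    [-0.095,-0.083,0.032],
    [-0.095,-0.083,0.032],
    [-0.095,-0.083,0.032],
    [-0.095,-0.083,0.032],
    [-0.095,-0.083,0.032]
  ],
  "rot": [
    [-0.007,-0.053,-0.021],
    [-0.007,-0.053,-0.021],
    [-0.007,-0.053,-0.021],
    [-0.007,-0.053,-0.021],
    [-0.007,-0.053,-0.021],
    [-0.007,-0.053,-0.021],
    [-0.007,-0.053,-0.021],
    [-0.007,-0.053,-0.021]
  ],
  "hand": [1,1,1,1,1,1,1,1]
}}

```text
clock: 1.15
position: [0.3462, 0.3156, 0.1973]
ee_rot: [0.222, 0.041, 0.974, -0.0]
contact_force: [0.8, -0.0, -0.4]
width: 0.0855
gripper_force: 0.0
```

>>> {"name": "apply_moves", "arguments": {
  "xyz": [
    [-0.095,-0.083,0.032],
    [-0.095,-0.083,0.032],
    [-0.095,-0.083,0.032],
    [0,0,0],
    [0,0,0]
  ],
  "rot": [
    [-0.007,-0.053,-0.021],
    [-0.007,-0.053,-0.021],
    [-0.007,-0.053,-0.021],
    [0,0,0],
    [0,0,0]
  ],
  "hand": [1,1,1,1,1]
}}

```text
clock: 1.78
position: [0.4299, 0.2369, 0.2123]
ee_rot: [0.302, 0.007, 0.953, -0.0]
contact_force: [-0.5, 0.9, -0.4]
width: 0.0855
gripper_force: 0.0
```

```bash
cat >> h.py <<'E'
def wrist(name):
    from rig import status,get_image
    import pickle
    s=status.get_state(); d=get_image("wrist"); cv2.imwrite(f"pics/{name}.png",d["pixels"][:,:,::-1])
    pickle.dump((s["position"],q2R(s["ee_rot"]),d["tool_from_camera"],d["fovy"],d["cx"],d["cy"]),open(name+".pkl","wb"))
def ray(name,u,v):
    import pickle
    p,Q,T,f,cx,cy=pickle.load(open(name+".pkl","rb")); f=200/np.tan(np.radians(f)/2)
    a=np.array([u-cx,v-cy]);r=np.linalg.norm(a);th=r/f
    c=np.r_[a/r*np.sin(th),np.cos(th)]
    return p+Q@T[:3,3], Q@T[:3,:3]@c
def wproj(name,P):
    import pickle
    p,Q,T,f,cx,cy=pickle.load(open(name+".pkl","rb")); f=200/np.tan(np.radians(f)/2)
    c=((np.atleast_2d(P)-p)@Q-T[:3,3])@T[:3,:3]
    n=np.hypot(c[:,0],c[:,1]);th=np.arctan2(n,c[:,2])
    return np.c_[cx+f*th*c[:,0]/n,cy+f*th*c[:,1]/n]
E
python3 - <<'E'
from h import *
from rig import status
wrist("w1"); s=status.get_state(); print(s["position"],s["clock"],s["contact_force"]); print((q2R(s["ee_rot"])).round(3),TR.round(3))
im=cv2.imread("pics/w1.png")
for k,c in CAP.items():
    c=np.array(c); ax=-TR[:,2]
    for base in (c,c-ax*.12):
        a=np.linspace(0,2*np.pi,60)
        P=base+.025*(np.cos(a)[:,None]*TR[:,0]+np.sin(a)[:,None]*TR[:,1])
        cv2.polylines(im,[wproj("w1",P).round().astype(int)],True,(0,255,0),1)
cv2.imwrite("pics/w1o.png",im)
E
```

```text
[0.42984927 0.23729237 0.21237094] 1.825 [-0.26895498 -0.05283878 -0.73433367]
[[-0.817  0.013  0.576]
 [ 0.013  1.    -0.004]
 [-0.576  0.004 -0.817]] [[-0.819  0.019  0.573]
 [ 0.016  1.    -0.011]
 [-0.574  0.    -0.819]]
```

View pics/w1o.png

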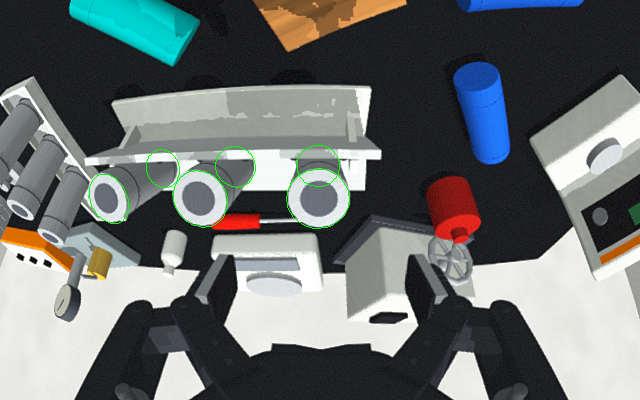

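The overlay of my model on the wrist view matches all three rims, at (109,198), (201,198) and (319,198), to within about 1 px, so the cap positions hold. I'll go in on L.

```bash
python3 -c "
from h import *
rows(np.array(CAP['L'])+TR[:,2]*.034,TR,vmax=.02)"
```

```text
N 7 xyz [0.001, -0.002, 0.059] rot [0.001, 0.0, 0.0]
```

>>> {"name": "apply_moves", "arguments": {
  "xyz": [
    [0.001,-0.002,0.059],
    [0.001,-0.002,0.059],
    [0.001,-0.002,0.059],
    [0.001,-0.002,0.059],
    [0.001,-0.002,0.059],
    [0.001,-0.002,0.059],
    [0.001,-0.002,0.059],
    [0,0,0]
  ],
  "rot": [
    [0.001,0,0],
    [0.001,0,0],
    [0.001,0,0],
    [0.001,0,0],
    [0.001,0,0],
    [0.001,0,0],
    [0.001,0,0],
    [0,0,0]
  ],
  "hand": [1,1,1,1,1,1,1,1]
}}

```text
clock: 2.82
position: [0.4994, 0.2324, 0.1087]
ee_rot: [0.301, 0.007, 0.953, -0.004]
contact_force: [0.1, 0.7, -0.3]
width: 0.0854
gripper_force: 0.0
```

>>> {"name": "apply_moves", "arguments": {
  "xyz": [
    [0,0,0],
    [0,0,0],
    [0,0,0],
    [0,0,0]
  ],
  "rot": [
    [0,0,0],
    [0,0,0],
    [0,0,0],
    [0,0,0]
  ],
  "hand": [0.2,0.2,0.2,0.2],
  "force": 25
}}

```text
clock: 3.32
position: [0.4999, 0.2325, 0.1107]
ee_rot: [0.303, 0.008, 0.953, -0.003]
contact_force: [0.1, 1.2, 0.8]
width: 0.0514
gripper_force: 1.0
```

>>> {"name": "apply_moves", "arguments": {
  "xyz": [
    [0,0,0],
    [0,0,0],
    [0,0,0]
  ],
  "rot": [
    [0,0,0],
    [0,0,0],
    [0,0,0]
  ],
  "hand": [-0.2,-0.2,-0.2],
  "force": 80
}}

```text
clock: 3.7
position: [0.4997, 0.2326, 0.111]
ee_rot: [0.303, 0.008, 0.953, -0.003]
contact_force: [-6.2, 2.6, 6.8]
width: 0.0485
gripper_force: 80.7
```

```bash
python3 -c "
from h import *
from rig import status
s=status.get_state(); print(s['contact_force'],s['moment'],s['position'],s['width'],s['gripper_force'])
rows(s['position']+[0,0,.016],q2R(s['ee_rot']),N=2)"
```

```text
[-6.19002904  2.59512892  6.80366657] [0.32777432 0.44505468 0.18870056] [0.4997425  0.23256746 0.11100969] 0.04850290611095185 80.67665219306946
N 2 xyz [-0.015, -0.0, -0.022] rot [0.0, 0.0, 0.0]
```

>>> {"name": "apply_moves", "arguments": {
  "xyz": [
    [-0.013,0,-0.018],
    [-0.013,0,-0.018],
    [-0.013,0,-0.018],
    [0,0,0],
    [0,0,0],
    [0,0,0]
  ],
  "rot": [
    [0,0,0],
    [0,0,0],
    [0,0,0],
    [0,0,0],
    [0,0,0],
    [0,0,0]
  ],
  "hand": [-0.2,-0.2,-0.2,-0.2,-0.2,-0.2]
}}

```text
clock: 4.45
position: [0.4995, 0.2314, 0.1293]
ee_rot: [0.302, 0.008, 0.953, -0.004]
contact_force: [0.3, 0.5, -2.5]
width: 0.0484
gripper_force: 82.6
```

```bash
python3 -c "
from h import *
from rig import status
s=status.get_state(); print(s['contact_force'],s['moment'],s['position'],s['width'],s['gripper_force'])"
```

```text
[ 0.32718947  0.5148396  -2.50490571] [0.01094191 0.60278953 0.02731803] [0.49947872 0.23135683 0.12925802] 0.048447633646127156 82.62378573417664
```

Lifting L reads only 2.5 N, so it is an empty. I'll put it straight back.

>>> {"name": "apply_moves", "arguments": {
  "xyz": [
    [0.013,0,0.018],
    [0.013,0,0.018],
    [0.0125,0,0.0175],
    [0,0,0],
    [0,0,0],
    [0,0,0],
    [0,0,0],
    [0,0,0]
  ],
  "rot": [
    [0,0,0],
    [0,0,0],
    [0,0,0],
    [0,0,0],
    [0,0,0],
    [0,0,0],
    [0,0,0],
    [0,0,0]
  ],
  "hand": [-0.2,-0.2,-0.2,-0.2,0.3,1,1,1]
}}

```text
clock: 5.45
position: [0.4999, 0.2318, 0.1102]
ee_rot: [0.302, 0.008, 0.953, -0.004]
contact_force: [-0.2, -0.7, 0.4]
width: 0.0852
gripper_force: 0.0
```

```bash
python3 -c "
from h import *
from rig import status
s=status.get_state(); print(s['contact_force'],s['position'],s['width'])
rows(np.array(CAP['L'])-TR[:,2]*.05,TR,vmax=.025)"
```

```text
[-0.16737571 -0.66903183  0.41917599] [0.49987762 0.23175453 0.11018883] 0.08522047045156685
N 4 xyz [0.001, 0.001, -0.07] rot [-0.0, 0.001, 0.001]
```

Backing out along the axis, then moving across to M, which is 100 mm in tool -y.

>>> {"name": "apply_moves", "arguments": {
  "xyz": [
    [0,0,-0.07],
    [0,0,-0.07],
    [0,0,-0.07],
    [0,0,-0.07],
    [0,-0.11,0],
    [0,-0.11,0],
    [0,-0.11,0],
    [0,0,0]
  ],
  "rot": [
    [0,0,0],
    [0,0,0],
    [0,0,0],
    [0,0,0],
    [0,0,0],
    [0,0,0],
    [0,0,0],
    [0,0,0]
  ],
  "hand": [1,1,1,1,1,1,1,1]
}}

```text
clock: 6.45
position: [0.4491, 0.1315, 0.1788]
ee_rot: [0.302, 0.01, 0.953, -0.004]
contact_force: [-0.1, 0.0, 0.6]
width: 0.0852
gripper_force: 0.0
```

```bash
python3 -c "
from h import *
wrist('w2')
rows(np.array(CAP['M'])+TR[:,2]*.034,TR,vmax=.02)
im=cv2.imread('pics/w2.png')
for k,c in CAP.items():
    c=np.array(c);a=np.linspace(0,2*np.pi,60)
    P=c+.025*(np.cos(a)[:,None]*TR[:,0]+np.sin(a)[:,None]*TR[:,1])
    cv2.polylines(im,[wproj('w2',P).round().astype(int)],True,(0,255,0),1)
cv2.imwrite('pics/w2o.png',im)"
```

```text
N 5 xyz [0.001, 0.001, 0.056] rot [-0.0, 0.001, 0.0]
```

View pics/w2o.png

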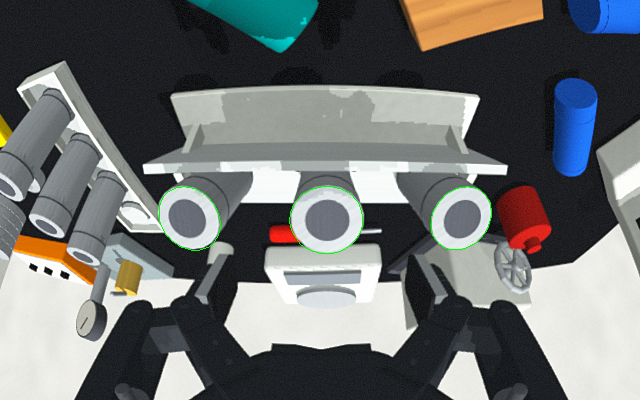

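L is seated again: its rim at (461,218) still matches the model. M at (327,219) matches too, so I'll grip M.

>>> {"name": "apply_moves", "arguments": {
  "xyz": [
    [0.001,0.001,0.056],
    [0.001,0.001,0.056],
    [0.001,0.001,0.056],
    [0.001,0.001,0.056],
    [0.001,0.001,0.056],
    [0,0,0],
    [0,0,0],
    [0,0,0]
  ],
  "rot": [
    [0,0,0],
    [0,0,0],
    [0,0,0],
    [0,0,0],
    [0,0,0],
    [0,0,0],
    [0,0,0],
    [0,0,0]
  ],
  "hand": [1,1,1,1,1,1,0.2,0.2],
  "force": 25
}}

```text
clock: 7.5
position: [0.4969, 0.1347, 0.1102]
ee_rot: [0.303, 0.008, 0.953, -0.003]
contact_force: [-0.5, 0.2, -0.3]
width: 0.052
gripper_force: 0.0
```

>>> {"name": "apply_moves", "arguments": {
  "xyz": [
    [0,0,0],
    [0,0,0],
    [0,0,0],
    [0,0,0],
    [0,0,0],
    [0,0,0]
  ],
  "rot": [
    [0,0,0],
    [0,0,0],
    [0,0,0],
    [0,0,0],
    [0,0,0],
    [0,0,0]
  ],
  "hand": [0.2,0.2,0.2,-0.2,-0.2,-0.2],
  "force": 80
}}

```text
clock: 8.25
position: [0.4966, 0.1342, 0.1101]
ee_rot: [0.303, 0.008, 0.953, -0.004]
contact_force: [-4.8, 0.5, 7.1]
width: 0.0484
gripper_force: 81.2
```

>>> {"name": "apply_moves", "arguments": {
  "xyz": [
    [-0.013,0,-0.018],
    [-0.013,0,-0.018],
    [-0.013,0,-0.018],
    [0,0,0],
    [0,0,0],
    [0,0,0]
  ],
  "rot": [
    [0,0,0],
    [0,0,0],
    [0,0,0],
    [0,0,0],
    [0,0,0],
    [0,0,0]
  ],
  "hand": [-0.2,-0.2,-0.2,-0.2,-0.2,-0.2]
}}

```text
clock: 9.0
position: [0.4966, 0.1341, 0.1289]
ee_rot: [0.302, 0.008, 0.953, -0.004]
contact_force: [1.2, -0.8, -2.9]
width: 0.0486
gripper_force: 82.7
```

M is also empty at 2.9 N, so it goes back. R should be the filled one.

>>> {"name": "apply_moves", "arguments": {
  "xyz": [
    [0.013,0,0.018],
    [0.013,0,0.018],
    [0.0125,0,0.0175],
    [0,0,0],
    [0,0,0],
    [0,0,0],
    [0,0,0],
    [0,0,0]
  ],
  "rot": [
    [0,0,0],
    [0,0,0],
    [0,0,0],
    [0,0,0],
    [0,0,0],
    [0,0,0],
    [0,0,0],
    [0,0,0]
  ],
  "hand": [-0.2,-0.2,-0.2,-0.2,0.3,1,1,1]
}}

```text
clock: 10.0
position: [0.4971, 0.1343, 0.1098]
ee_rot: [0.302, 0.008, 0.953, -0.004]
contact_force: [-0.5, -0.4, -0.2]
width: 0.0856
gripper_force: 0.0
```

>>> {"name": "apply_moves", "arguments": {
  "xyz": [
    [0,0,-0.07],
    [0,0,-0.07],
    [0,0,-0.07],
    [0,0,-0.07],
    [0,-0.11,0],
    [0,-0.11,0],
    [0,-0.11,0],
    [0,0,0]
  ],
  "rot": [
    [0,0,0],
    [0,0,0],
    [0,0,0],
    [0,0,0],
    [0,0,0],
    [0,0,0],
    [0,0,0],
    [0,0,0]
  ],
  "hand": [1,1,1,1,1,1,1,1]
}}

```text
clock: 11.0
position: [0.4467, 0.0424, 0.1782]
ee_rot: [0.301, 0.011, 0.953, -0.004]
contact_force: [-0.5, 0.1, 0.2]
width: 0.0855
gripper_force: 0.0
```

```bash
python3 -c "
from h import *
wrist('w3')
rows(np.array(CAP['R'])+TR[:,2]*.034,TR,vmax=.02)
im=cv2.imread('pics/w3.png')
for k,c in CAP.items():
    c=np.array(c);a=np.linspace(0,2*np.pi,60)
    P=c+.025*(np.cos(a)[:,None]*TR[:,0]+np.sin(a)[:,None]*TR[:,1])
    cv2.polylines(im,[wproj('w3',P).round().astype(int)],True,(0,255,0),1)
cv2.imwrite('pics/w3o.png',im)"
```

```text
N 5 xyz [-0.001, -0.006, 0.056] rot [-0.0, 0.0, -0.0]
```

View pics/w3o.png

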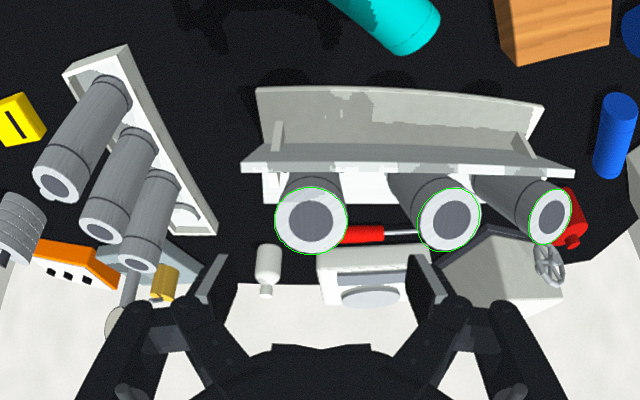

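M is back in place with its rim at (449,218) matching, and R sits at (311,220). I'll centre in y, then go in.

>>> {"name": "apply_moves", "arguments": {
  "xyz": [
    [0,-0.028,0],
    [-0.001,0,0.056],
    [-0.001,0,0.056],
    [-0.001,0,0.056],
    [-0.001,0,0.056],
    [-0.001,0,0.056],
    [0,0,0],
    [0,0,0]
  ],
  "rot": [
    [0,0,0],
    [0,0,0],
    [0,0,0],
    [0,0,0],
    [0,0,0],
    [0,0,0],
    [0,0,0],
    [0,0,0]
  ],
  "hand": [1,1,1,1,1,1,1,0.2],
  "force": 25
}}

```text
clock: 12.05
position: [0.4957, 0.0359, 0.1102]
ee_rot: [0.301, 0.007, 0.954, -0.003]
contact_force: [0.4, -0.2, 1.3]
width: 0.0698
gripper_force: 0.0
```

```bash
python3 -c "
from h import *
rows(np.array(CAP['R'])+TR[:,2]*.034,TR,N=1)"
```

```text
N 1 xyz [0.002, -0.009, 0.001] rot [0.001, 0.0, 0.004]
```

>>> {"name": "apply_moves", "arguments": {
  "xyz": [
    [0,-0.007,0],
    [0,0,0],
    [0,0,0],
    [0,0,0],
    [0,0,0],
    [0,0,0],
    [0,0,0]
  ],
  "rot": [
    [0,0,0],
    [0,0,0],
    [0,0,0],
    [0,0,0],
    [0,0,0],
    [0,0,0],
    [0,0,0]
  ],
  "hand": [0.25,0.2,0.2,0.2,-0.2,-0.2,-0.2],
  "force": 100
}}

```text
clock: 12.92
position: [0.4955, 0.0332, 0.1108]
ee_rot: [0.301, 0.008, 0.953, -0.003]
contact_force: [-6.9, 5.8, 10.7]
width: 0.0485
gripper_force: 100.5
```

>>> {"name": "apply_moves", "arguments": {
  "xyz": [
    [-0.013,0,-0.018],
    [-0.013,0,-0.018],
    [-0.013,0,-0.018],
    [0,0,0],
    [0,0,0],
    [0,0,0]
  ],
  "rot": [
    [0,0,0],
    [0,0,0],
    [0,0,0],
    [0,0,0],
    [0,0,0],
    [0,0,0]
  ],
  "hand": [-0.2,-0.2,-0.2,-0.2,-0.2,-0.2]
}}

```text
clock: 13.68
position: [0.4952, 0.0329, 0.1289]
ee_rot: [0.3, 0.008, 0.954, -0.003]
contact_force: [0.4, 0.3, -8.8]
width: 0.0478
gripper_force: 103.9
```

8.8 N, so R is the filled one. Lifting it straight up by 0.15 m.

>>> {"name": "apply_moves", "arguments": {
  "xyz": [
    [-0.04,0,-0.057],
    [-0.057,0,-0.082],
    [-0.057,0,-0.082],
    [-0.057,0,-0.082],
    [-0.057,0,-0.082],
    [-0.03,0,-0.045],
    [0,0,0]
  ],
  "rot": [
    [0,0,0],
    [0,0,0],
    [0,0,0],
    [0,0,0],
    [0,0,0],
    [0,0,0],
    [0,0,0]
  ],
  "hand": [-0.2,-0.2,-0.2,-0.2,-0.2,-0.2,-0.2]
}}

```text
clock: 14.55
position: [0.4957, 0.0332, 0.2881]
ee_rot: [0.302, 0.008, 0.953, -0.004]
contact_force: [0.5, 0.3, -7.6]
width: 0.0479
gripper_force: 105.1
```

```bash
python3 -c "
from h import *
from rig import status
print(status.get_state()['position'])
rows([.6538,-.1684,.29],tool(0,1.75),N=13)"
```

```text
[0.49566368 0.03317127 0.28806659]
N 13 xyz [-0.039, -0.052, 0.013] rot [-0.001, 0.045, -0.003]
```

>>> {"name": "apply_moves", "arguments": {
  "xyz": [
    [-0.039,-0.052,0.013],
    [-0.039,-0.052,0.013],
    [-0.039,-0.052,0.013],
    [-0.039,-0.052,0.013],
    [-0.039,-0.052,0.013],
    [-0.039,-0.052,0.013],
    [-0.039,-0.052,0.013]
  ],
  "rot": [
    [-0.001,0.045,-0.003],
    [-0.001,0.045,-0.003],
    [-0.001,0.045,-0.003],
    [-0.001,0.045,-0.003],
    [-0.001,0.045,-0.003],
    [-0.001,0.045,-0.003],
    [-0.001,0.045,-0.003]
  ],
  "hand": [-0.2,-0.2,-0.2,-0.2,-0.2,-0.2,-0.2]
}}

```text
clock: 15.42
position: [0.5798, -0.0773, 0.298]
ee_rot: [0.139, -0.003, 0.99, -0.002]
contact_force: [0.2, 0.2, -8.3]
width: 0.0486
gripper_force: 105.0
```

>>> {"name": "apply_moves", "arguments": {
  "xyz": [
    [-0.039,-0.052,0.013],
    [-0.039,-0.052,0.013],
    [-0.039,-0.052,0.013],
    [-0.039,-0.052,0.013],
    [-0.039,-0.052,0.013],
    [-0.039,-0.052,0.013],
    [0,0,0],
    [0,0,0]
  ],
  "rot": [
    [-0.001,0.045,-0.003],
    [-0.001,0.045,-0.003],
    [-0.001,0.045,-0.003],
    [-0.001,0.045,-0.003],
    [-0.001,0.045,-0.003],
    [-0.001,0.045,-0.003],
    [0,0,0],
    [0,0,0]
  ],
  "hand": [-0.2,-0.2,-0.2,-0.2,-0.2,-0.2,-0.2,-0.2]
}}

```text
clock: 16.42
position: [0.6539, -0.1689, 0.287]
ee_rot: [-0.001, -0.013, 1.0, -0.0]
contact_force: [-0.2, -1.7, -8.3]
width: 0.0482
gripper_force: 105.2
```

```bash
python3 - <<'E'
from h import *
from rig import status,get_image
s=status.get_state();print(s['position'],q2R(s['ee_rot']).round(3).tolist(),s['moment'])
Q=q2R(s['ee_rot']);p=s['position']
rows([.6538,-.1684,.29],tool(0,1.75),N=1)
ims=[]
for n in("scene","top"):
    im=get_image(n)["pixels"][:,:,::-1].copy()
    a=np.linspace(0,2*np.pi,60);o=[]
    for h in(-.034,.086):
        P=p+Q[:,2]*h+.025*(np.cos(a)[:,None]*Q[:,0]+np.sin(a)[:,None]*Q[:,1]); o.append(proj(n,P))
    c=proj(n,p+Q[:,2]*.04)[0].astype(int)
    x0,y0=c[0]-50,max(c[1]-70,0); cr=cv2.resize(im[y0:y0+140,x0:x0+100],None,fx=4,fy=4,interpolation=cv2.INTER_CUBIC)
    for q in o: cv2.polylines(cr,[((q-[x0,y0]+.5)*4).round().astype(int)],True,(0,255,0),1)
    cr=cr[:560,:400]; ims.append(cr)
cv2.imwrite("pics/held.png",np.hstack(ims))
E
```

```text
[ 0.65386561 -0.16885755  0.28703877] [[-1.0, -0.025, -0.002], [-0.025, 1.0, -0.0], [0.002, -0.0, -1.0]] [0.06309373 0.00019715 0.00482641]
N 1 xyz [0.0, 0.002, -0.01] rot [0.0, -0.002, -0.005]
```

View pics/held.png

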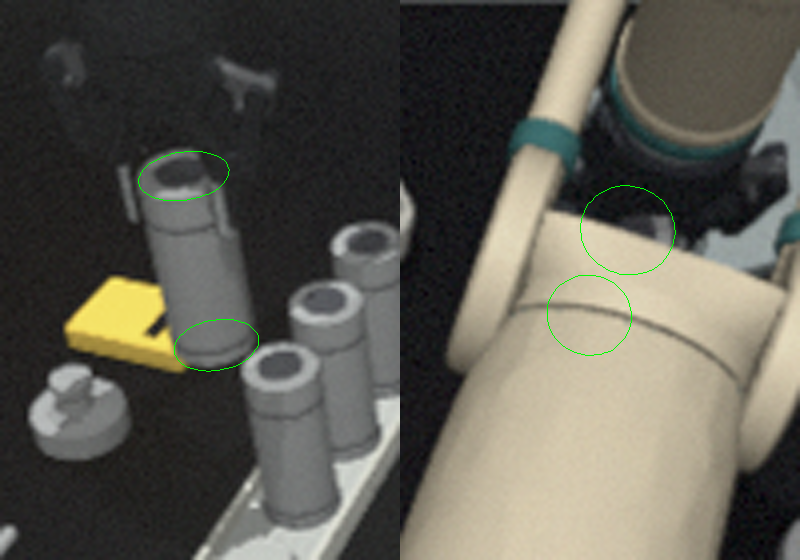

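The held canister is upright with no slip; its bottom is seen about 4 zoomed px (1 px, within calibration) from the prediction at (217,345). I'll check the gap's position against the arm's own camera before lowering.

```bash
python3 - <<'E'
from h import *
from rig import status
wrist("w4")
s=status.get_state();Q=q2R(s['ee_rot']);p=s['position']
a=np.linspace(0,2*np.pi,60); circ=lambda c,r:np.array(c)+r*np.c_[np.cos(a),np.sin(a),0*a]
caps=[[.5815,-.1706,.130],[.5098,-.1727,.130],[.4377,-.175,.130]]
out=[]
bot=p+Q[:,2]*.086
g=wproj("w4",[[.6538,-.1684,.02],bot,caps[0]]);print(g.round(0).tolist())
for n,c,(w,h) in(("w3",np.array([125,175]),(100,130)),("w4",np.clip(g.mean(0),[100,130],[540,270]).astype(int),(100,130))):
    im=cv2.imread(f"pics/{n}.png");x0,y0=c-[w,h];x0=max(x0,0);y0=max(y0,0)
    cr=cv2.resize(im[y0:y0+260,x0:x0+200],None,fx=2,fy=2,interpolation=cv2.INTER_CUBIC)
    L=[(circ(k,.025),(0,255,0)) for k in caps]+[(circ([.6538,-.1684,.02],.024),(0,0,255))]
    if n=="w4":L.append((circ(bot,.025),(255,255,0)))
    for P,col in L: cv2.polylines(cr,[((wproj(n,P)-[x0,y0]+.5)*2).round().astype(int)],True,col,1)
    out.append(cr); print(n,x0,y0)
cv2.imwrite("pics/chk.png",np.hstack(out))
E
```

```text
[[321.0, 159.0], [321.0, 205.0], [321.0, 109.0]]
w3 25 45
w4 221 27
```

View pics/chk.png

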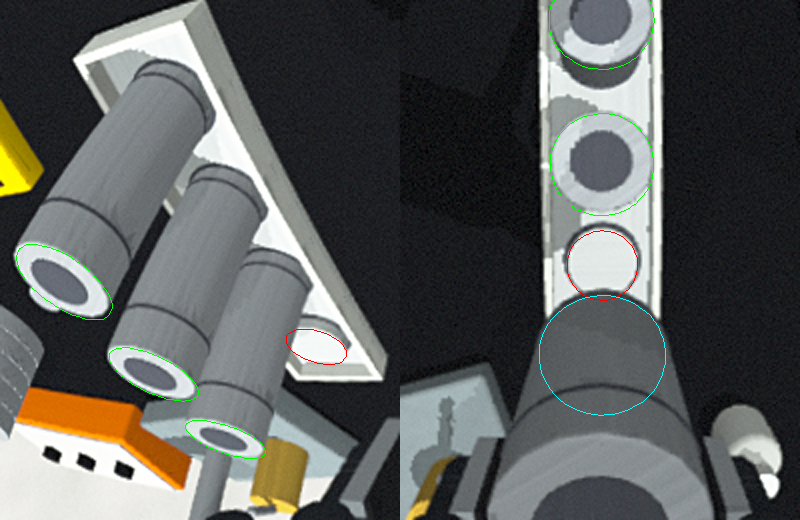

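In the wrist view, the plate (600,263) lies in the red model circle, the neighbour caps match, and the held bottom (602,355) matches cyan. Position is confirmed, so I'll lower.

>>> {"name": "apply_moves", "arguments": {
  "xyz": [
    [0,0.001,0.06],
    [0,0.001,0.1],
    [0,0,0.1],
    [0,0,0.1],
    [0,0,0.1],
    [0,0,0.05],
    [0,0,0.02],
    [0,0,0]
  ],
  "rot": [
    [0,-0.002,-0.005],
    [0,0,0],
    [0,0,0],
    [0,0,0],
    [0,0,0],
    [0,0,0],
    [0,0,0],
    [0,0,0]
  ],
  "hand": [-0.2,-0.2,-0.2,-0.2,-0.2,-0.2,-0.2,-0.2]
}}

```text
clock: 17.58
position: [0.6542, -0.1689, 0.1307]
ee_rot: [0.001, -0.015, 1.0, -0.001]
contact_force: [0.4, 0.0, -7.9]
width: 0.0479
gripper_force: 105.5
```

>>> {"name": "apply_moves", "arguments": {
  "xyz": [
    [0,0,0],
    [0,0,0.01],
    [0,0,0.01],
    [0,0,0.01],
    [0,0,0]
  ],
  "rot": [
    [0,0,0],
    [0,0,0],
    [0,0,0],
    [0,0,0],
    [0,0,0]
  ],
  "hand": [-0.2,-0.2,-0.2,-0.2,-0.2]
}}

```text
clock: 18.2
position: [0.6534, -0.1687, 0.1204]
ee_rot: [-0.0, -0.015, 1.0, -0.001]
contact_force: [0.1, -0.2, -8.7]
width: 0.0481
gripper_force: 105.5
```

```bash
python3 -c "
from h import *
from rig import status
s=status.get_state();print(s['position'],s['contact_force'],q2R(s['ee_rot']).round(4).tolist())
rows([.6536,-.1684,.107],tool(0,1.75),N=1)"
```

```text
[ 0.65341465 -0.16869023  0.12042668] [ 0.08255613 -0.15668583 -8.72020575] [[-0.9995, -0.0305, -0.0001], [-0.0305, 0.9995, -0.001], [0.0001, -0.001, -1.0]]
N 1 xyz [-0.001, 0.001, 0.045] rot [-0.001, -0.0, -0.0]
```

>>> {"name": "apply_moves", "arguments": {
  "xyz": [
    [0,0,0.01],
    [0,0,0.01],
    [0,0,0.01],
    [0,0,0.01],
    [0,0,0.005],
    [0,0,0]
  ],
  "rot": [
    [0,0,0],
    [0,0,0],
    [0,0,0],
    [0,0,0],
    [0,0,0],
    [0,0,0]
  ],
  "hand": [-0.2,-0.2,-0.2,-0.2,-0.2,-0.2]
}}

```text
clock: 18.95
position: [0.6536, -0.1688, 0.1072]
ee_rot: [0.0, -0.015, 1.0, -0.001]
contact_force: [-0.7, -0.5, -9.4]
width: 0.0484
gripper_force: 105.5
```

>>> {"name": "apply_moves", "arguments": {
  "xyz": [
    [0,0,0.006],
    [0,0,0.006],
    [0,0,0.006],
    [0,0,0]
  ],
  "rot": [
    [0,0,0],
    [0,0,0],
    [0,0,0],
    [0,0,0]
  ],
  "hand": [-0.2,-0.2,-0.2,-0.2]
}}

```text
clock: 19.45
position: [0.654, -0.1689, 0.1027]
ee_rot: [0.001, -0.015, 1.0, -0.001]
contact_force: [-0.5, 0.2, -3.4]
width: 0.0481
gripper_force: 105.4
```

>>> {"name": "apply_moves", "arguments": {
  "xyz": [
    [0,0,0.006],
    [0,0,0.006],
    [0,0,0.003],
    [0,0,0]
  ],
  "rot": [
    [0,0,0],
    [0,0,0],
    [0,0,0],
    [0,0,0]
  ],
  "hand": [-0.2,-0.2,-0.2,-0.2]
}}

```text
clock: 19.95
position: [0.654, -0.1689, 0.0976]
ee_rot: [0.001, -0.015, 1.0, -0.001]
contact_force: [-0.5, 1.1, -3.6]
width: 0.0479
gripper_force: 105.4
```

>>> {"name": "apply_moves", "arguments": {
  "xyz": [
    [0,0,0.003],
    [0,0,0.002],
    [0,0,0]
  ],
  "rot": [
    [0,0,0],
    [0,0,0],
    [0,0,0]
  ],
  "hand": [-0.2,-0.2,-0.2]
}}

```text
clock: 20.32
position: [0.6539, -0.1689, 0.0961]
ee_rot: [0.001, -0.015, 1.0, -0.001]
contact_force: [0.2, 2.0, -2.3]
width: 0.0482
gripper_force: 105.4
```

>>> {"name": "apply_moves", "arguments": {
  "xyz": [
    [0,0,0.003],
    [0,0,0.002],
    [0,0,0]
  ],
  "rot": [
    [0,0,0],
    [0,0,0],
    [0,0,0]
  ],
  "hand": [-0.2,-0.2,-0.2]
}}

```text
clock: 20.7
position: [0.654, -0.1689, 0.095]
ee_rot: [0.001, -0.015, 1.0, -0.001]
contact_force: [-0.5, 0.9, -0.2]
width: 0.0477
gripper_force: 106.1
```

>>> {"name": "apply_moves", "arguments": {
  "xyz": [
    [0,0,0.002],
    [0,0,0],
    [0,0,0],
    [0,0,0]
  ],
  "rot": [
    [0,0,0],
    [0,0,0],
    [0,0,0],
    [0,0,0]
  ],
  "hand": [-0.2,-0.2,0.2,0.2],
  "force": 25
}}

```text
clock: 21.2
position: [0.6538, -0.1689, 0.0936]
ee_rot: [0.0, -0.015, 1.0, -0.001]
contact_force: [-0.3, 0.2, 0.1]
width: 0.0512
gripper_force: 0.1
```

>>> {"name": "apply_moves", "arguments": {
  "xyz": [
    [0,0,0],
    [0,0,0],
    [0,0,0],
    [0,0,0],
    [0,0,0]
  ],
  "rot": [
    [0,0,0],
    [0,0,0],
    [0,0,0],
    [0,0,0],
    [0,0,0]
  ],
  "hand": [0.3,0.6,1,1,1]
}}

```text
clock: 21.82
position: [0.6538, -0.1688, 0.094]
ee_rot: [0.0, -0.015, 1.0, -0.001]
contact_force: [0.3, -0.4, -0.8]
width: 0.0852
gripper_force: 0.0
```

>>> {"name": "apply_moves", "arguments": {
  "xyz": [
    [0,0,-0.03],
    [0,0,-0.06],
    [0,0,-0.1],
    [0,0,-0.1],
    [0,0,-0.1],
    [0,0,-0.1],
    [0,0,-0.1],
    [0,0,0]
  ],
  "rot": [
    [0,0,0],
    [0,0,0],
    [0,0,0],
    [0,0,0],
    [0,0,0],
    [0,0,0],
    [0,0,0],
    [0,0,0]
  ],
  "hand": [1,1,1,1,1,1,1,1]
}}

```text
clock: 22.82
position: [0.6551, -0.1691, 0.2756]
ee_rot: [0.004, -0.015, 1.0, -0.002]
contact_force: [-0.7, 0.5, -1.0]
width: 0.0853
gripper_force: 0.0
```

```bash
python3 - <<'E'
from h import *
from rig import get_image
wrist("w5"); a=np.linspace(0,2*np.pi,60); circ=lambda c,r:np.array(c)+r*np.c_[np.cos(a),np.sin(a),0*a]
caps=[[.6535,-.1684,.130],[.5815,-.1706,.130],[.5098,-.1727,.130],[.4377,-.175,.130]]
im=cv2.imread("pics/w5.png")
for k in caps: cv2.polylines(im,[wproj("w5",circ(k,.025)).round().astype(int)],True,(0,255,0),1)
sc=get_image("scene")["pixels"][:,:,::-1][130:270,200:440].copy()
sc=cv2.resize(sc,None,fx=2.5,fy=2.5,interpolation=cv2.INTER_CUBIC)
for z in(.13,.01): cv2.polylines(sc,[((proj("scene",circ([.6535,-.1684,z],.025))-[200,130]+.5)*2.5).round().astype(int)],True,(0,255,0),1)
w=im[0:245,220:420]; out=np.zeros((595,800,3),np.uint8); out[:350,:600]=sc; out[350:,600:]=w; out[350:595,:600]=im[0:245,20:620]
cv2.imwrite("pics/fin.png",out)
E
```

```text
(no output)
```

View pics/fin.png

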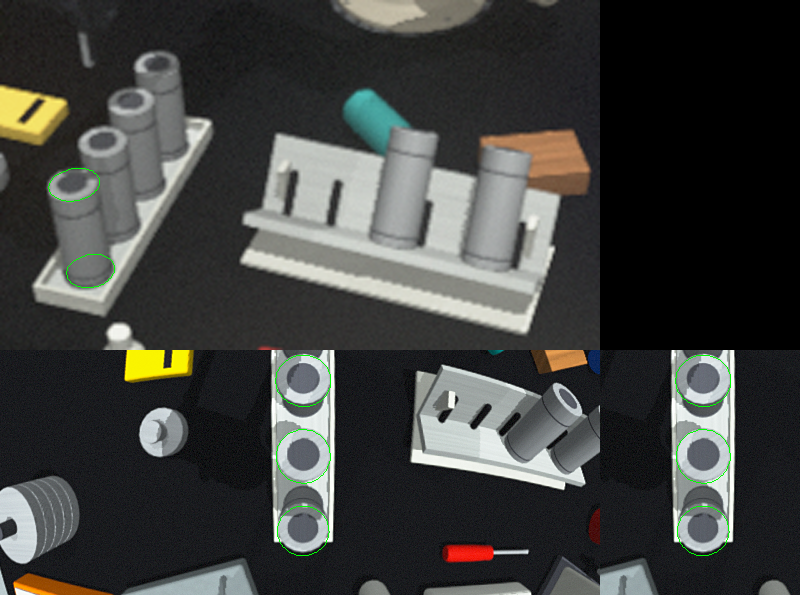

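The view shows R upright in the lane gap with its cap near (303,528) on the z=0.13 circle. The neighbours are unmoved and both empties still lean in the rest. I'll do one numeric check of the offset.

```bash
python3 - <<'E'
from h import *
im=cv2.imread("pics/w5.png",0)
for k in [[.6535,-.1684,.130],[.5815,-.1706,.130],[.5098,-.1727,.130]]:
    u,v=wproj("w5",k)[0]; x,y=int(u),int(v); r=24
    c=cv2.GaussianBlur(im[max(y-r,0):y+r,x-r:x+r],(3,3),0)
    n,l,st,ce=cv2.connectedComponentsWithStats((c<135).astype(np.uint8))
    i=min(range(1,n),key=lambda i:np.hypot(*(ce[i]-r))+(1e3 if st[i,4]<100 else 0))
    m=[ce[i][0]+x-r,ce[i][1]+max(y-r,0)]
    o,d=ray("w5",*m); P=o+d*(.13-o[2])/d[2]
    print(k,P.round(4),st[i].tolist())
E
```

```text
[0.6535, -0.1684, 0.13] [ 0.6445 -0.1688  0.13  ] [2, 0, 46, 36, 1061]
[0.5815, -0.1706, 0.13] [ 0.5797 -0.1705  0.13  ] [10, 6, 31, 32, 784]
[0.5098, -0.1727, 0.13] [ 0.5077 -0.1735  0.13  ] [8, 8, 33, 30, 769]
```

```bash
python3 - <<'E'
from h import *
im=cv2.imread("pics/w5.png",0)
for k in [[.6535,-.1684,.130],[.5815,-.1706,.130],[.5098,-.1727,.130]]:
    u,v=wproj("w5",k)[0]; x,y=int(u),int(v); r=19
    for t in(100,110,120):
        M=(cv2.GaussianBlur(im,(3,3),0)[max(y-r,0):y+r,x-r:x+r]<t).astype(np.uint8)
        n,l,st,ce=cv2.connectedComponentsWithStats(M); i=l[r,r]
        if not i: continue
        o,d=ray("w5",ce[i][0]+x-r,ce[i][1]+max(y-r,0)); P=o+d*(.13-o[2])/d[2]
        print(k,t,P.round(4),st[i].tolist())
E
```

```text
[0.6535, -0.1684, 0.13] 100 [ 0.6492 -0.1687  0.13  ] [6, 1, 28, 29, 639]
[0.6535, -0.1684, 0.13] 110 [ 0.6492 -0.1687  0.13  ] [5, 0, 30, 30, 686]
[0.6535, -0.1684, 0.13] 120 [ 0.6489 -0.1687  0.13  ] [5, 0, 30, 30, 726]
[0.5815, -0.1706, 0.13] 100 [ 0.5796 -0.1705  0.13  ] [6, 2, 29, 30, 682]
[0.5815, -0.1706, 0.13] 110 [ 0.5797 -0.1706  0.13  ] [5, 2, 31, 31, 731]
[0.5815, -0.1706, 0.13] 120 [ 0.5797 -0.1706  0.13  ] [5, 2, 31, 31, 757]
[0.5098, -0.1727, 0.13] 110 [ 0.5075 -0.1734  0.13  ] [4, 4, 32, 28, 703]
[0.5098, -0.1727, 0.13] 120 [ 0.5077 -0.1734  0.13  ] [4, 4, 32, 29, 735]
```

The placed cap measures 69.4 mm from its neighbour instead of 72, so it sits about 2.5 mm short of the middle. There is plenty of time, so I'll regrip, lift slightly, shift +x and set it down again.

```bash
python3 -c "
from h import *
rows([.6515,-.1688,.2756],tool(0,1.75),N=1)"
```

```text
N 1 xyz [0.006, -0.001, -0.014] rot [-0.002, 0.002, 0.0]
```

>>> {"name": "apply_moves", "arguments": {
  "xyz": [
    [0.006,0,0.05],
    [0,0,0.1],
    [0,0,0.1],
    [0,0,0.1],
    [0,0,0.1],
    [0,0,0.1],
    [0,0,0.05],
    [0,0,0]
  ],
  "rot": [
    [-0.002,0.002,0],
    [0,0,0],
    [0,0,0],
    [0,0,0],
    [0,0,0],
    [0,0,0],
    [0,0,0],
    [0,0,0]
  ],
  "hand": [1,1,1,1,1,1,1,1]
}}

```text
clock: 23.92
position: [0.6502, -0.1681, 0.0887]
ee_rot: [-0.003, -0.015, 1.0, 0.001]
contact_force: [0.3, 0.0, 0.4]
width: 0.0853
gripper_force: 0.0
```

>>> {"name": "apply_moves", "arguments": {
  "xyz": [
    [0,0,0],
    [0,0,0],
    [0,0,0],
    [0,0,0],
    [0,0,0],
    [0,0,0],
    [0,0,0]
  ],
  "rot": [
    [0,0,0],
    [0,0,0],
    [0,0,0],
    [0,0,0],
    [0,0,0],
    [0,0,0],
    [0,0,0]
  ],
  "hand": [0.2,0.2,0.2,0.2,-0.2,-0.2,-0.2],
  "force": 80
}}

```text
clock: 24.8
position: [0.6519, -0.1685, 0.0918]
ee_rot: [-0.0, -0.015, 1.0, 0.0]
contact_force: [-2.5, 1.0, 5.1]
width: 0.0488
gripper_force: 82.7
```

>>> {"name": "apply_moves", "arguments": {
  "xyz": [
    [0,0,-0.015],
    [0,0,-0.015],
    [0,0,-0.015],
    [-0.0045,0,0],
    [-0.004,0,0],
    [0,0,0],
    [0,0,0]
  ],
  "rot": [
    [0,0,0],
    [0,0,0],
    [0,0,0],
    [0,0,0],
    [0,0,0],
    [0,0,0],
    [0,0,0]
  ],
  "hand": [-0.2,-0.2,-0.2,-0.2,-0.2,-0.2,-0.2]
}}

```text
clock: 25.68
position: [0.6539, -0.1684, 0.104]
ee_rot: [-0.001, -0.015, 1.0, 0.0]
contact_force: [-0.4, 0.5, -8.1]
width: 0.049
gripper_force: 83.6
```

>>> {"name": "apply_moves", "arguments": {
  "xyz": [
    [0,0,0.008],
    [0,0,0.008],
    [0,0,0.008],
    [0,0,0.008],
    [0,0,0.006],
    [0,0,0.005],
    [0,0,0]
  ],
  "rot": [
    [0,0,0],
    [0,0,0],
    [0,0,0],
    [0,0,0],
    [0,0,0],
    [0,0,0],
    [0,0,0]
  ],
  "hand": [-0.2,-0.2,-0.2,-0.2,-0.2,-0.2,-0.2]
}}

```text
clock: 26.55
position: [0.6544, -0.1685, 0.0919]
ee_rot: [-0.0, -0.015, 1.0, 0.0]
contact_force: [-1.6, 0.7, -0.7]
width: 0.0486
gripper_force: 84.2
```

Fully loaded on the floor, so I'll release, retreat and measure.

>>> {"name": "apply_moves", "arguments": {
  "xyz": [
    [0,0,0.002],
    [0,0,0],
    [0,0,0],
    [0,0,0],
    [0,0,0],
    [0,0,0],
    [0,0,0],
    [0,0,0]
  ],
  "rot": [
    [0,0,0],
    [0,0,0],
    [0,0,0],
    [0,0,0],
    [0,0,0],
    [0,0,0],
    [0,0,0],
    [0,0,0]
  ],
  "hand": [-0.2,0.2,0.2,0.3,0.6,1,1,1],
  "force": 25
}}

```text
clock: 27.55
position: [0.6541, -0.1685, 0.0909]
ee_rot: [-0.001, -0.015, 1.0, 0.0]
contact_force: [-0.0, -0.5, -0.3]
width: 0.0856
gripper_force: 0.0
```

>>> {"name": "apply_moves", "arguments": {
  "xyz": [
    [0,0,-0.03],
    [0,0,-0.06],
    [0,0,-0.1],
    [0,0,-0.1],
    [0,0,-0.1],
    [0,0,-0.1],
    [0,0,-0.1],
    [0,0,0]
  ],
  "rot": [
    [0,0,0],
    [0,0,0],
    [0,0,0],
    [0,0,0],
    [0,0,0],
    [0,0,0],
    [0,0,0],
    [0,0,0]
  ],
  "hand": [1,1,1,1,1,1,1,1]
}}

```text
clock: 28.55
position: [0.6558, -0.1691, 0.2726]
ee_rot: [0.003, -0.015, 1.0, -0.001]
contact_force: [0.2, -0.1, 0.2]
width: 0.0854
gripper_force: 0.0
```

```bash
python3 - <<'E'
from h import *
wrist("w6")
im=cv2.imread("pics/w6.png",0)
for k in [[.6535,-.1684,.130],[.5815,-.1706,.130],[.5098,-.1727,.130]]:
    u,v=wproj("w6",k)[0]; x,y=int(u),int(v); r=19
    for t in(110,):
        M=(cv2.GaussianBlur(im,(3,3),0)[max(y-r,0):y+r,x-r:x+r]<t).astype(np.uint8)
        n,l,st,ce=cv2.connectedComponentsWithStats(M); i=l[r,r]
        if not i: continue
        o,d=ray("w6",ce[i][0]+x-r,ce[i][1]+max(y-r,0)); P=o+d*(.13-o[2])/d[2]
        print(k,t,P.round(4),st[i].tolist())
E
```

```text
[0.6535, -0.1684, 0.13] 110 [ 0.6519 -0.1689  0.13  ] [5, 3, 29, 30, 687]
[0.5815, -0.1706, 0.13] 110 [ 0.5797 -0.1705  0.13  ] [5, 3, 31, 30, 741]
[0.5098, -0.1727, 0.13] 110 [ 0.5076 -0.1732  0.13  ] [3, 4, 33, 28, 705]
```

The spacing is now 72.2 mm and the neighbours haven't moved. Signing off.

```bash
python3 -c "
from rig import job
print(job.sign_off())"
```

```text
the job is handed in; nothing more can be done
None
```

The filled canister was the one nearest the lane (8.8 N when lifted; the other two were under 3 N). It now stands upright in the gap, 72.2 mm from its neighbour after one small correction. Both empties are back leaning in the rest, and I handed the job in at about 29 s on the clock.

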